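Hold the clay strip ready over its setting frame

TASK

Slide the wooden setting frame flat along the bench by its tab until the steel stud on its tongue lies under the needle tip of the pointer stand. Then take the clay strip off the drying rack, carry it over the bowl, brush and tape in between without disturbing them, and bring it above the frame's pocket, level, centred and lined up lengthwise with the pocket, never letting it touch the frame. Finish while still holding it there, about one and a half centimetres above the corner blocks, with neither strip nor gripper touching the frame and the stud still under the needle.

Things in the scene. Friction and masses are not known exactly. Their poses are not given: they have to be found in the camera images.
- needle_tip (a point): Tip of the steel needle that hangs from the low pointer stand, point down, 21 mm above the bench (9 mm above the frame's board). The stand is fixed to the bench: a 16 mm post on a 60 mm round foot, 100 mm from the needle in +x of this point, with a thin bar to the needle's 20 mm collar; 74 mm high in all.
- frame_stud (a point): Centre of the 16 mm steel stud, flush in the top of the setting frame's tongue, 12 mm above the bench. Axes as the frame's (see frame_pocket).
- frame_grip (a point): Centre of the upright wooden tab by which the loose setting frame (0.5 kg or so, slides flat on the bench) is moved: 26 mm along the frame's x, 16 mm thick along the frame's y, 28 mm high; this point is 26 mm above the bench, the tab's top 40 mm. The tab stands 85 mm in -x of the pocket centre. Axes as the frame's.
- frame_pocket (a point): Centre of the setting frame's pocket, at the height of the corner blocks' tops: 22 mm above the bench. The frame is a T-shaped plywood board 12 mm thick, 160 mm (x, from -110 to +50 mm of this point) by 200 mm (y), with a tongue 56 mm wide reaching 145 mm in +x of this point; the stud is 115 mm in +x. Wooden L-shaped corner blocks 10 mm high enclose a pocket 66 mm (x) by 162 mm (y), 10 mm deep; its long sides are open for 110 mm in the middle. z is up.
- strip_center (a point): Centre (half-way up) of the loose clay strip, a straight patterned plaque 151 mm long (y) and 8 mm thick, about 0.11 kg; its width (x) tapers a little, from 55 mm at the +y end over 48 mm in the middle to 42 mm at the -y end. At the start it lies flat on the drying rack with this point 24 mm above the bench. Either end may go to either end of the pocket.
- rack: Fixed drying rack: two light wooden battens 20 mm high, 14 mm wide and 110 mm long (along y), at 58 mm either side of the origin along x, joined by one flat runner 16 mm wide and 5 mm high along x through the middle (under the strip); the gap between the battens is 102 mm. Origin: centre, on the bench. The strip lies across the battens, its length along the rack's x.
- bowl: Loose bowl, white above and blue below, 129 mm across, 96 mm high; origin at the centre of its foot. Stands between rack and frame.
- slip_brush: Loose shaving brush standing upright, 36 mm across, 92 mm high; origin at the centre of its foot. Stands between rack and frame.
- tape: Loose roll of masking tape lying flat, 98 mm across, 25 mm high; origin at the centre of its underside. Lies between rack and frame.

How it is judged:
On the way, in this order (a step that is already met when the one before it is completed fails the run):
1. the frame's stud lies under the needle tip, frame at rest, strip still on its rack (horizontal distance between frame_stud and needle_tip below 0.008 m and linear speed of frame below 0.01 m/s and height (world z) of strip_center below 0.035 m), for 0.2 s.
2. the strip is lifted well above the rack (height (world z) of strip_center above 0.07 m and contact force between the fingers and strip above 1 N), for 0.1 s.
At the end, for the whole second after the job is handed in: Stud within 8 mm (level) of the needle tip; strip centre within 7 mm (level) of the pocket centre, length within 0.07 rad of the pocket's, tilt under 0.09 rad, underside 3 to 30 mm above the corner blocks, gripped and still; neither strip nor robot touches the frame (horizontal distance between frame_stud and needle_tip below 0.008 m and horizontal distance between strip_center and frame_pocket below 0.007 m and z of strip_center in the frame of frame_pocket between 0.007 and 0.034 m and angle between the y axis of strip_center and the y axis of frame_pocket, either way round below 0.07 rad and angle between strip_center's own z axis and vertical below 0.09 rad and contact force between strip and frame below 0.2 N and contact force between the arm and frame below 0.5 N and contact force between the fingers and strip above 1 N and linear speed of strip below 0.02 m/s); the arm keeps its last pose, push and grip.
It fails at once if the bowl was knocked or moved (distance of bowl from where it was at the start of the episode above 0.015 m).
It fails at once if the slip brush was knocked or moved (distance of slip_brush from where it was at the start of the episode above 0.015 m).
It fails at once if the tape was knocked or moved (distance of tape from where it was at the start of the episode above 0.015 m).
It fails at once if the frame was lifted off the bench instead of slid (height (world z) of frame_pocket above 0.036 m).
It fails at once if the strip touched the frame (contact force between strip and frame above 0.5 N).
It also fails if it takes over 58 s, if anything falls off the work surface, if the arm or the gripper's body presses on something with over 40 N, if the wrist force passes 120 N, or if a joint passes its speed limit or range.

ROBOT

A 6-joint arm with a two-finger parallel gripper is mounted at the origin on a cart in front of the work surface, level with it; the furniture and walls round the work are solid. World frame = base frame: x ahead of the robot, y to its left, z up, the work surface at z = 0. Lengths are in m, angles in rad, forces in N, time in s.
With the tool pointing down it reaches from about 0.4 to 0.825 m from the base axis. Payload 7 kg.
Tool frame: the origin (TCP) lies midway between the tips of the shut fingers; the grasp point (between the pads) lies hold_point_z behind it (hold_point_z is the distance from the TCP to the grasp point, in m); z points along the fingers, y is the line along which they close (so a half turn about z gives the same grasp; the last joint's range is limited). The gripper opens to 88 mm and grips with 3 to 60 N. Pads are 19 mm wide; open, the fingers measure 130 mm over their backs; the gripper's body (78 mm by 193 mm) begins 47 mm behind the grasp point.
Start: joints at [1.554, 0.359, 0.012, 0, -1.224, -0.288], TCP at [0.203, 0.644, 0.189] pointing down, gripper open.
Joint ranges: [-3.07, 3.07], [-1.43, 2.12], [-1.02, 1.25], [-3.03, 1.67], [-3.05, -0], [-3.03, 3.03]. Speed limits (rad/s): [2.39, 2.39, 3.01, 3.14, 3.14, 3.14].

INTERFACE

Orientations are given as [roll, pitch, yaw] about the fixed x, y, z axes, in that order (R = Rz(yaw) Ry(pitch) Rx(roll)).
In Python, from station import * gives the robot as it stands.
- The arm moves only by the tool apply_moves, never from a script. Its argument "steps" is a list of rows, each an object with "translation": the shift along the world's x, y, z scaled (see below), a list of three; "rotation": the turn, a rotation vector about the world's x, y, z scaled (see below), a list of three. A call has exactly 10 rows; each row is the pose to reach, as a shift and turn from the pose commanded when the call began; what a row does not reach only later rows make up. The controller multiplies each number of a shift by 250 mm and each number of a turn by 30 degrees. A row lasts 1/12 s, in which the tool goes at most 41.7 mm and 7.16 degrees, less where a joint would pass 70% of its speed; a pose out of reach is approached as far as the arm can. A call with a number of a shift or a turn outside -1 to 1 is refused whole. A call with a gripper value outside its range is refused whole. "jaw" is the closure, from -1 (fully open) to 1 (shut), so that 0 is half open, set as the call begins (left out, the last holds). The fingers move at their own pace and stop on an object; "newtons" is the grip in N (left out, the last holds). Time passes only in rows, so rows that repeat a pose let the fingers close, or fill a call up. It gives the time, the measured TCP pose, the force, the opening and the grip force at its end, in the units of the state.
- get_state(): the state, without advancing time (a new reading comes with each control period).
- grab_frame(name): name is "scene" or "top" or "wrist"; returns the picture (384x512x3 uint8, blue, green, red); there is no depth.
- camera_model(name): a dict with "fx", "fy", "cx", "cy" (pixels), "xyz" and "rotation" of the camera in the world. Camera axes: x right, y down, z forward; pixel columns grow to the right and rows downward; lengths in m; the calibration is good to about 2 mm. A picture is of the moment at which its call begins: read the wrist's pose just before it. camera_model takes no time and is no camera call; for the wrist camera it gives the pose at the moment of the call.
- job_done(): hands the job in; it is judged then, once.
The state is a dict: "t": time; "q": joint angles; "qd": joint speeds; "joint_efforts": joint torques, N m; "eef_pos": TCP position; "ee_rot": TCP orientation; "force": force on the tool from outside, world axes, zero at the start; "moment": the same for the moment, N m; "width": finger opening in m; "gripper_force": force on a finger pad.
Only numpy, scipy, OpenCV 4.12 (cv2) and the standard library are available. Lean on these libraries where they do the work, as an engineer would, in place of code of your own. Each camera call takes 0.05 s, during which the arm holds its last target. There are 200 camera calls.

## Working session

There is one attempt and no reset: what is moved stays moved. The work goes in short steps, Python scripts to look and compute and a tool call to move; the robot and the scene stay as the last step left them, time stands still between calls to the robot, and variables do not carry over. Pictures are saved under pics/ and viewed, at most 10 in all, crops included, and the job is handed in when it is done.

Besides the shell and the picture viewer there is one more tool, called after "Call:" in YAML: its name, and indented under it one key for each argument. apply_moves: Moves the arm, as the interface text tells. Shifts and turns lie within -1 to 1; 1 stands for 250 mm of shift or 30 degrees of turn. Its arguments: {"type":"object","properties":{"steps":{"type":"array"},"jaw":{"type":"number"},"newtons":{"type":"number"}},"required":["steps"]}

```bash
mkdir -p pics; python3 - <<'E'
from station import *
import cv2
s=get_state();print(s)
for n in("top","scene"):
    im=grab_frame(n);cv2.imwrite(f"pics/{n}0.png",im)
    print(n,camera_model(n))
E
```

```text
{'t': 0.0, 'q': array([ 1.55408538e+00,  3.59360432e-01,  1.10582624e-02, -3.99750461e-04,
       -1.22408668e+00, -2.88055301e-01]), 'qd': array([-0.00114768,  0.00060153, -0.00057052, -0.00024326,  0.00023451,
       -0.00026213]), 'joint_efforts': array([ 1.92509484e-03, -5.82718456e+01,  2.93036610e+01,  6.99671879e+00,
        6.81074336e-03, -1.57251966e-04]), 'eef_pos': array([0.20242239, 0.64334942, 0.18783064]), 'ee_rot': array([ 3.13995897e+00, -9.21594892e-05, -3.04902312e-01]), 'force': array([ 0.1537845 , -0.05878528,  0.17574128]), 'moment': array([-0.01289542,  0.00309227, -0.02784685]), 'gripper_force': 0.0, 'width': 0.08765622506912088}
top {'fx': 357.40682147730735, 'fy': 357.40682147730735, 'cx': 255.86590436314313, 'cy': 194.41012242598688, 'xyz': array([0.4911082 , 0.08533009, 0.90330729]), 'rotation': array([-3.07154304, -0.0298989 , -1.59952043])}
scene {'fx': 427.61080153070253, 'fy': 427.61080153070253, 'cx': 248.40284115799892, 'cy': 188.05347869617114, 'xyz': array([-0.06001489, -0.56974778,  0.62815395]), 'rotation': array([-2.15941448, -0.02166131, -0.77678484])}
```

View pics/top0.png

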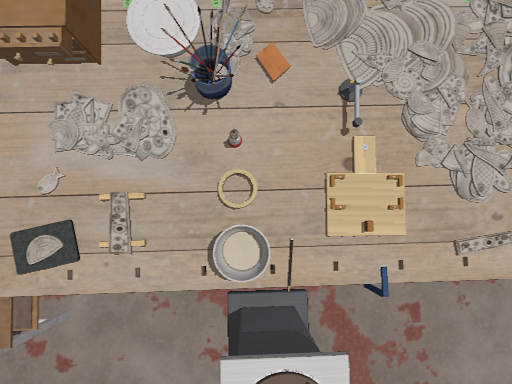

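View pics/scene0.png

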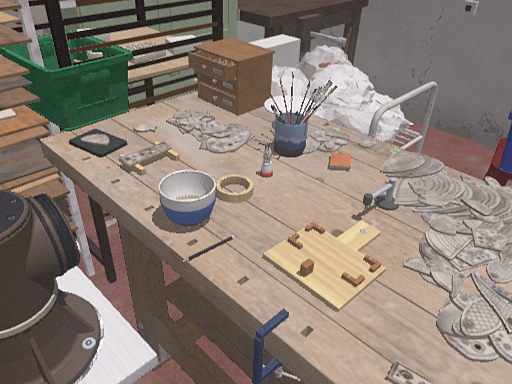

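```bash
cat > h.py <<'E'
from station import *
import cv2, numpy as np
from scipy.spatial.transform import Rotation as R
def ray(c,u,v,z):
    d=R.from_euler('xyz',c['rotation']).apply([(u-c['cx'])/c['fx'],(v-c['cy'])/c['fy'],1])
    return c['xyz']+d*(z-c['xyz'][2])/d[2]
def proj(c,p):
    q=R.from_euler('xyz',c['rotation']).inv().apply(np.array(p)-c['xyz'])
    return c['fx']*q[0]/q[2]+c['cx'],c['fy']*q[1]/q[2]+c['cy']
E
python3 - <<'E'
from h import *
c=camera_model('top')
for n,u,v,z in [('stud',365,147,.012),('tab',368.5,226,.04),('pocket',367,192,.022),('tongue',364,137,.012),('frameBL',327,236,.012),('frameBR',406,235,.012),('frameTR',405,174,.012),('strip',120,222,.024),('stripTop',120,193,.028),('stripBot',119,253,.028),('rack1',122,197,.02),('rack2',122,243,.02),('bowl',241,252,.096),('brush',235,137,.09),('tape',238,188,.025),('needle',358,123,.03),('post',357,90,.07),('rod',290,265,0)]:
    print(n,ray(c,u,v,z).round(3))
a=cv2.imread('pics/top0.png');b=cv2.imread('pics/scene0.png')
f=lambda i,x,y,w,h,k:cv2.resize(i[y:y+h,x:x+w],None,fx=k,fy=k,interpolation=cv2.INTER_CUBIC)
o=np.zeros((600,800,3),np.uint8)
o[:600,:400]=f(a,315,70,100,150,4);o[:300,400:]=f(b,340,170,100,75,4)
o[300:,400:600]=f(a,95,180,50,75,4)
o[300:,600:]=f(a,210,110,66,99,3.03)[:300,:200]
cv2.imwrite('pics/crop1.png',o)
E
```

```text
stud [ 0.667 -0.225  0.012]
tab [ 0.467 -0.214  0.04 ]
pocket [ 0.551 -0.221  0.022]
tongue [ 0.692 -0.223  0.012]
frameBL [ 0.444 -0.118  0.012]
frameBR [ 0.441 -0.317  0.012]
frameTR [ 0.595 -0.324  0.012]
strip [0.494 0.389 0.024]
stripTop [0.564 0.387 0.028]
stripBot [0.42  0.39  0.028]
rack1 [0.555 0.385 0.02 ]
rack2 [0.443 0.386 0.02 ]
bowl [0.419 0.097 0.096]
brush [0.681 0.104 0.09 ]
tape [0.569 0.101 0.025]
needle [ 0.724 -0.204  0.03 ]
post [ 0.794 -0.192  0.07 ]
rod [ 0.374 -0.024  0.   ]
```

View pics/crop1.png

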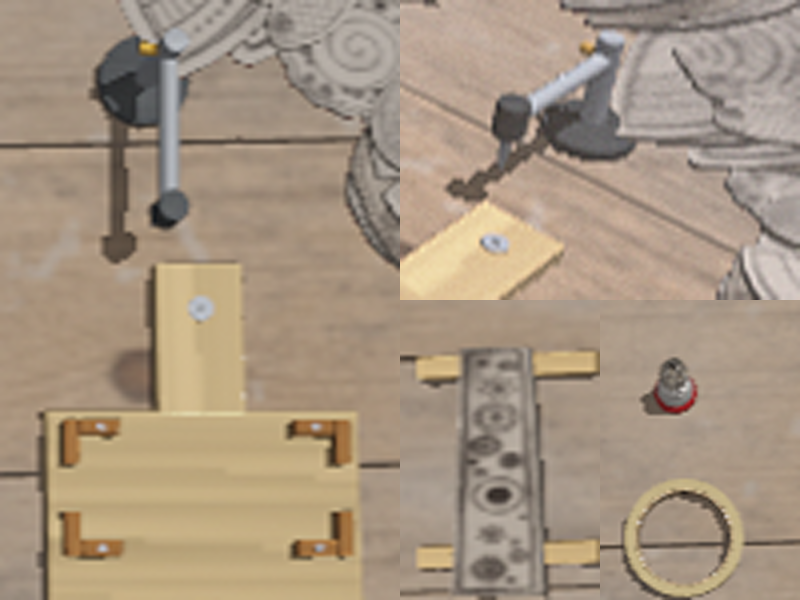

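```bash
python3 - <<'E'
from h import *
c=camera_model('top');s=camera_model('scene')
g=lambda x,y:(315+x/4-.4,70+y/4-.4)
for z in(.05,.06,.07):print('collar',ray(c,*g(173,203),z).round(4))
for p in [(503,168),(505,160)]:print('tip',ray(s,340+(p[0]-400)/4-.4,170+p[1]/4-.4,.021).round(4))
print('stud top',ray(c,*g(201,308),.012).round(4),'scene',ray(s,340+95/4-.4,170+242/4-.4,.012).round(4))
S=[ray(c,*g(*p),.022) for p in [(101,427),(316,427),(102,548),(319,548)]]
for q in S:print(q.round(4))
m=np.mean(S,0);print('pocket',m.round(4),'yaw',[np.arctan2(*(a-b)[1::-1])for a,b in((S[0],S[2]),(S[1],S[3]))],[np.arctan2(-(a-b)[0],(a-b)[1])for a,b in((S[0],S[1]),(S[2],S[3]))])
# strip corners
h=lambda x,y:(95+(x-400)/4-.4,180+(y-300)/4-.4)
q=[ray(c,*h(*p),.028) for p in [(462,349),(529,347),(457,591),(541,594)]]
for k in q:print('strip',k.round(4))
E
```

```text
collar [ 0.7255 -0.1971  0.05  ]
collar [ 0.7227 -0.1938  0.06  ]
collar [ 0.72   -0.1905  0.07  ]
tip [ 0.7216 -0.1916  0.021 ]
tip [ 0.7294 -0.188   0.021 ]
stud top [ 0.6676 -0.2244  0.012 ] scene [ 0.6687 -0.222   0.012 ]
[ 0.5918 -0.154   0.022 ]
[ 0.5884 -0.29    0.022 ]
[ 0.5163 -0.1512  0.022 ]
[ 0.5125 -0.2876  0.022 ]
pocket [ 0.5523 -0.2207  0.022 ] yaw [np.float64(-0.03701794466917532), np.float64(-0.03108053824144881)] [np.float64(-0.02510315771832733), np.float64(-0.027648742834559478)]
strip [0.5674 0.4111 0.028 ]
strip [0.5676 0.3709 0.028 ]
strip [0.4219 0.4142 0.028 ]
strip [0.4185 0.3643 0.028 ]
```

Call:
apply_moves:
  steps:
    - {"translation": [0.15,-0.12,0],"rotation": [0,0,0.1]}
    - {"translation": [0.3,-0.24,0],"rotation": [0,0,0.2]}
    - {"translation": [0.45,-0.36,0],"rotation": [0,0,0.3]}
    - {"translation": [0.6,-0.5,0],"rotation": [0,0,0.4]}
    - {"translation": [0.75,-0.62,0],"rotation": [0,0,0.525]}
    - {"translation": [0.85,-0.74,0],"rotation": [0,0,0.525]}
    - {"translation": [0.95,-0.86,0],"rotation": [0,0,0.525]}
    - {"translation": [1,-1,0],"rotation": [0,0,0.525]}
    - {"translation": [1,-1,0],"rotation": [0,0,0.525]}
    - {"translation": [1,-1,0],"rotation": [0,0,0.525]}
  jaw: -1
  newtons: 20

```text
t: 0.93
eef_pos: [0.4542, 0.3896, 0.1886]
ee_rot: [3.14, 0.001, -0.034]
force: [-0.7, -0.1, -0.2]
width: 0.0875
gripper_force: 0.0
```

```bash
python3 -c "
import station
print([ (k,v) for k,v in vars(station).items() if 'hold' in k.lower()])
print(station.get_state().keys())"; ls
```

```text
[('hold_point_z', 0.0188)]
dict_keys(['t', 'q', 'qd', 'joint_efforts', 'eef_pos', 'ee_rot', 'force', 'moment', 'gripper_force', 'width'])
h.py
pics
```

```bash
python3 - <<'E'
from h import *
c=camera_model('wrist');cv2.imwrite('pics/w1.png',grab_frame('wrist'));print(c)
np.save('w1.npy',c,allow_pickle=True)
E
```

```text
{'fx': 342.795731968725, 'fy': 342.795731968725, 'cx': 247.80719937582816, 'cy': 190.50269397084043, 'xyz': array([0.52181055, 0.38850614, 0.38403699]), 'rotation': array([ 2.88649884e+00, -7.20067496e-04, -1.60407283e+00])}
```

View pics/w1.png

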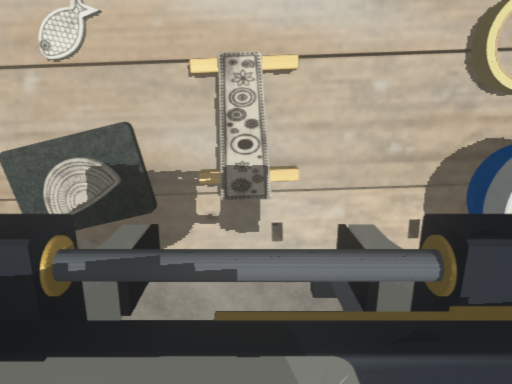

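Call:
apply_moves:
  steps:
    - {"translation": [0.02,-0.12,0],"rotation": [0,0,0]}
    - {"translation": [0.04,-0.24,0],"rotation": [0,0,0]}
    - {"translation": [0.06,-0.36,0],"rotation": [0,0,0]}
    - {"translation": [0.08,-0.48,0],"rotation": [0,0,0]}
    - {"translation": [0.1,-0.6,0],"rotation": [0,0,0]}
    - {"translation": [0.12,-0.7,0],"rotation": [0,0,0]}
    - {"translation": [0.12,-0.8,0],"rotation": [0,0,0]}
    - {"translation": [0.12,-0.9,0],"rotation": [0,0,0]}
    - {"translation": [0.12,-1,0],"rotation": [0,0,0]}
    - {"translation": [0.12,-1,0],"rotation": [0,0,0]}

```text
t: 1.82
eef_pos: [0.4817, 0.1415, 0.1887]
ee_rot: [3.141, 0.001, -0.031]
force: [-1.0, 0.6, -0.8]
width: 0.0873
gripper_force: 0.0
```

Call:
apply_moves:
  steps:
    - {"translation": [0,-0.12,0],"rotation": [0,0,0]}
    - {"translation": [0,-0.24,0],"rotation": [0,0,0]}
    - {"translation": [0,-0.36,0],"rotation": [0,0,0]}
    - {"translation": [0,-0.48,0],"rotation": [0,0,0]}
    - {"translation": [-0.02,-0.6,0],"rotation": [0,0,0]}
    - {"translation": [-0.03,-0.7,0],"rotation": [0,0,0]}
    - {"translation": [-0.05,-0.8,0],"rotation": [0,0,0]}
    - {"translation": [-0.07,-0.9,0],"rotation": [0,0,0]}
    - {"translation": [-0.07,-1,0],"rotation": [0,0,0]}
    - {"translation": [-0.07,-1,0],"rotation": [0,0,0]}

```text
t: 2.65
eef_pos: [0.465, -0.108, 0.1886]
ee_rot: [3.141, 0.0, -0.031]
force: [-0.0, -0.1, -0.2]
width: 0.0876
gripper_force: 0.0
```

Call:
apply_moves:
  steps:
    - {"translation": [0,-0.1,0],"rotation": [0,0,0]}
    - {"translation": [0,-0.2,0],"rotation": [0,0,0]}
    - {"translation": [0,-0.3,-0.05],"rotation": [0,0,0]}
    - {"translation": [0,-0.4,-0.1],"rotation": [0,0,0]}
    - {"translation": [0,-0.42,-0.15],"rotation": [0,0,0]}
    - {"translation": [0,-0.42,-0.2],"rotation": [0,0,0]}
    - {"translation": [0,-0.42,-0.25],"rotation": [0,0,0]}
    - {"translation": [0,-0.42,-0.28],"rotation": [0,0,0]}
    - {"translation": [0,-0.42,-0.28],"rotation": [0,0,0]}
    - {"translation": [0,-0.42,-0.28],"rotation": [0,0,0]}

```text
t: 3.48
eef_pos: [0.4654, -0.2106, 0.1187]
ee_rot: [3.141, 0.001, -0.029]
force: [-0.8, 0.1, -0.2]
width: 0.0878
gripper_force: 0.0
```

```bash
python3 - <<'E'
from h import *
c=camera_model('wrist');cv2.imwrite('pics/w2.png',grab_frame('wrist'));print(c)
np.save('w2.npy',c,allow_pickle=True);print(get_state()['eef_pos'])
E
```

```text
{'fx': 342.795731968725, 'fy': 342.795731968725, 'cx': 247.80719937582816, 'cy': 190.50269397084043, 'xyz': array([ 0.53301049, -0.21156886,  0.31411308]), 'rotation': array([ 2.88634257e+00,  2.74167726e-04, -1.59907516e+00])}
[ 0.46575609 -0.21071087  0.11923518]
```

View pics/w2.png

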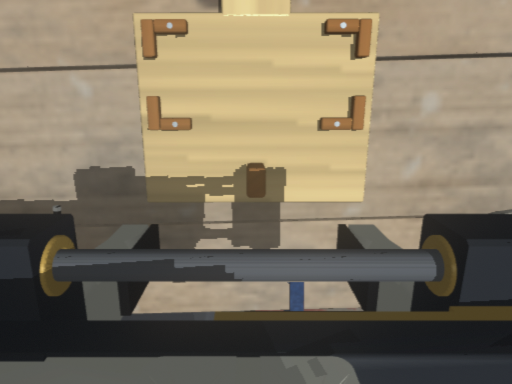

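```bash
python3 - <<'E'
from h import *
c=np.load('w2.npy',allow_pickle=True).item()
for z,p in((.04,(257,170)),(.04,(257,196)),(.012,(257,163))):print('tab',z,ray(c,*p,z).round(4))
S=[ray(c,*p,.022) for p in [(170,25),(343,25),(175,124),(337,124)]]
for q in S:print(q.round(4))
m=np.mean(S,0);print('pocket',m.round(4),'yaw',[np.arctan2(*(a-b)[1::-1])for a,b in((S[0],S[2]),(S[1],S[3]))],[np.arctan2(-(a-b)[0],(a-b)[1])for a,b in((S[0],S[1]),(S[2],S[3]))])
c=np.load('w1.npy',allow_pickle=True).item()
im=cv2.imread('pics/w1.png')
for p in [(220,53),(259,53),(221,198),(269,198)]:print('strip',ray(c,*p,.028).round(4))
E
```

```text
tab 0.04 [ 0.4785 -0.2174  0.04  ]
tab 0.04 [ 0.4566 -0.217   0.04  ]
tab 0.012 [ 0.4793 -0.2182  0.012 ]
[ 0.5923 -0.1523  0.022 ]
[ 0.5884 -0.2875  0.022 ]
[ 0.5161 -0.15    0.022 ]
[ 0.5123 -0.2857  0.022 ]
pocket [ 0.5523 -0.2189  0.022 ] yaw [np.float64(-0.03056278363414174), np.float64(-0.024194960757412554)] [np.float64(-0.028332854248976917), np.float64(-0.02826136424193637)]
strip [0.5679 0.4137 0.028 ]
strip [0.5667 0.3759 0.028 ]
strip [0.4216 0.4205 0.028 ]
strip [0.4199 0.3688 0.028 ]
```

Call:
apply_moves:
  steps:
    - {"translation": [0.006,-0.025,-0.1],"rotation": [0,0,0]}
    - {"translation": [0.006,-0.025,-0.2],"rotation": [0,0,0]}
    - {"translation": [0.006,-0.025,-0.28],"rotation": [0,0,0]}
    - {"translation": [0.006,-0.025,-0.34],"rotation": [0,0,0]}
    - {"translation": [0.006,-0.025,-0.38],"rotation": [0,0,0]}
    - {"translation": [0.006,-0.025,-0.4],"rotation": [0,0,0]}
    - {"translation": [0.006,-0.025,-0.4],"rotation": [0,0,0]}
    - {"translation": [0.006,-0.025,-0.4],"rotation": [0,0,0]}
    - {"translation": [0.006,-0.025,-0.4],"rotation": [0,0,0]}
    - {"translation": [0.006,-0.025,-0.4],"rotation": [0,0,0]}

```text
t: 4.37
eef_pos: [0.4674, -0.2174, 0.0198]
ee_rot: [3.141, -0.002, -0.03]
force: [1.1, -0.8, -0.2]
width: 0.0877
gripper_force: 0.0
```

Call:
apply_moves:
  steps:
    - {"translation": [0,0,0],"rotation": [0,0,0]}
    - {"translation": [0,0,0],"rotation": [0,0,0]}
    - {"translation": [0,0,0],"rotation": [0,0,0]}
    - {"translation": [0,0,0],"rotation": [0,0,0]}
    - {"translation": [0,0,0],"rotation": [0,0,0]}
    - {"translation": [0,0,0],"rotation": [0,0,0]}
    - {"translation": [0,0,0],"rotation": [0,0,0]}
    - {"translation": [0,0,0],"rotation": [0,0,0]}
    - {"translation": [0,0,0],"rotation": [0,0,0]}
    - {"translation": [0,0,0],"rotation": [0,0,0]}
  jaw: 1
  newtons: 20

```text
t: 5.2
eef_pos: [0.4666, -0.2174, 0.0187]
ee_rot: [3.142, 0.0, -0.03]
force: [0.7, 0.2, -0.4]
width: 0.0266
gripper_force: 0.0
```

Call:
apply_moves:
  steps:
    - {"translation": [0,0,0],"rotation": [0,0,0]}
    - {"translation": [0,0,0],"rotation": [0,0,0]}
    - {"translation": [0,0,0],"rotation": [0,0,0]}
    - {"translation": [0.04,0.02,0],"rotation": [0,0,0]}
    - {"translation": [0.08,0.05,0],"rotation": [0,0,0]}
    - {"translation": [0.12,0.07,0],"rotation": [0,0,0]}
    - {"translation": [0.16,0.09,0],"rotation": [0,0,0]}
    - {"translation": [0.2,0.12,0],"rotation": [0,0,0]}
    - {"translation": [0.21,0.12,0],"rotation": [0,0,0]}
    - {"translation": [0.21,0.12,0],"rotation": [0,0,0]}

```text
t: 6.03
eef_pos: [0.5203, -0.1867, 0.0185]
ee_rot: [3.142, 0.0, -0.029]
force: [0.0, -0.5, -0.0]
width: 0.0003
gripper_force: 0.0
```

```bash
python3 - <<'E'
from h import *
s=get_state();print(s['eef_pos'],s['ee_rot'],s['width'],s['gripper_force'])
a=grab_frame('top');b=grab_frame('scene');cv2.imwrite('pics/t3.png',a);cv2.imwrite('pics/s3.png',b)
f=lambda i,x,y,w,h,k:cv2.resize(i[y:y+h,x:x+w],None,fx=k,fy=k,interpolation=cv2.INTER_CUBIC)
o=np.zeros((480,800,3),np.uint8)
o[:,:400]=f(a,320,70,80,96,5)
o[:,400:]=f(b,340,170,80,96,5)
cv2.imwrite('pics/crop3.png',o)
E
```

```text
[ 0.52025294 -0.18667341  0.01851952] [ 3.14153517e+00  1.45070465e-05 -2.86521883e-02] 0.0002875486357726061 0.0
```

View pics/crop3.png

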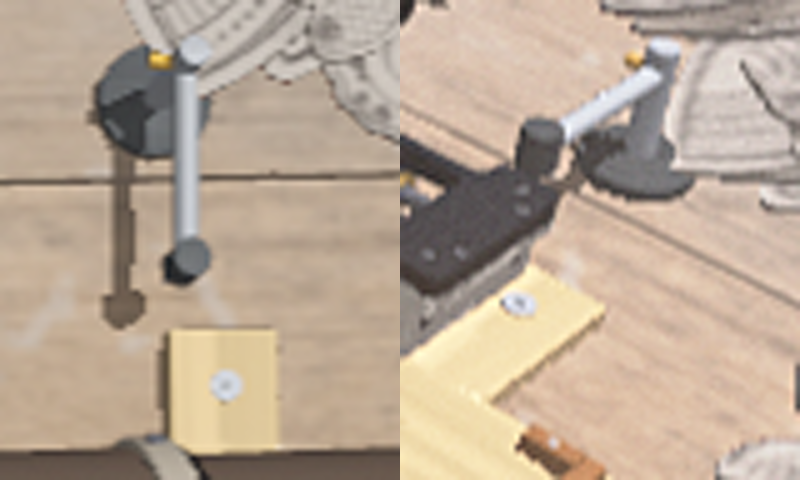

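View pics/s3.png

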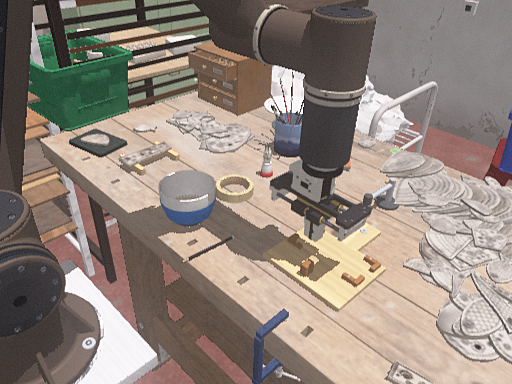

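```bash
python3 - <<'E'
from h import *
s=camera_model('scene')
for z in(0.0185,.04,.084): print(proj(s,[.5203,-.1867,z]))
print('tab',proj(s,[.467,-.217,.04]),proj(s,[.467,-.217,.012]))
i=cv2.imread('pics/s3.png')
cv2.imwrite('pics/crop4.png',cv2.resize(i[170:300,250:410],None,fx=5,fy=4.6,interpolation=cv2.INTER_CUBIC))
E
```

```text
(np.float64(310.7776011795675), np.float64(250.38678762767404))
(np.float64(311.8332824969397), np.float64(242.6657931988115))
(np.float64(314.0841025626498), np.float64(226.20384686923418))
tab (np.float64(307.04197315134076), np.float64(262.2761585946072)) (np.float64(305.6807579540662), np.float64(272.51063079673884))
```

View pics/crop4.png

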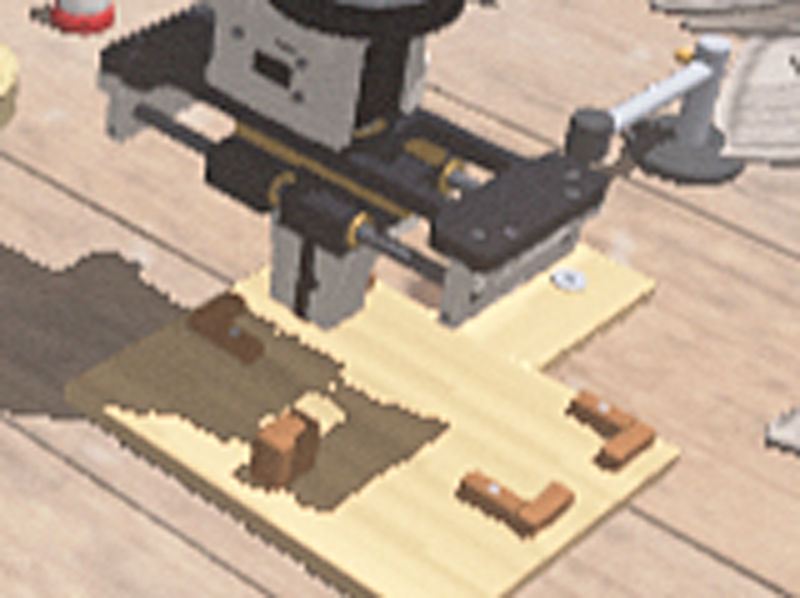

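```bash
python3 - <<'E'
from h import *
s=camera_model('scene')
g=lambda x,y:(250+x/5-.4,170+y/4.6-.4)
for z in(.07,.084,.1,.115):
    a=ray(s,*g(112,135),z);b=ray(s,*g(450,325),z);print(z,a.round(3),b.round(3),'len',np.linalg.norm(a-b).round(3))
for z in(.0185,.03,.045):print('tip',ray(s,*g(322,327),z).round(3),ray(s,*g(275,300),z).round(3),ray(s,*g(365,298),z).round(3))
c=camera_model('top');print('w',camera_model('wrist')['xyz'])
E
```

```text
0.07 [ 0.543 -0.05   0.07 ] [ 0.537 -0.24   0.07 ] len 0.19
0.084 [ 0.528 -0.063  0.084] [ 0.522 -0.248  0.084] len 0.185
0.1 [ 0.511 -0.078  0.1  ] [ 0.505 -0.258  0.1  ] len 0.18
0.115 [ 0.494 -0.092  0.115] [ 0.489 -0.266  0.115] len 0.175
tip [ 0.55  -0.172  0.018] [ 0.551 -0.145  0.018] [ 0.581 -0.172  0.018]
tip [ 0.539 -0.179  0.03 ] [ 0.539 -0.153  0.03 ] [ 0.569 -0.179  0.03 ]
tip [ 0.524 -0.189  0.045] [ 0.524 -0.164  0.045] [ 0.553 -0.189  0.045]
w [ 0.58646628 -0.18825227  0.21387096]
```

Call:
apply_moves:
  steps:
    - {"translation": [-0.06,-0.03,0.01],"rotation": [0,0,0]}
    - {"translation": [-0.12,-0.06,0.02],"rotation": [0,0,0]}
    - {"translation": [-0.18,-0.1,0.02],"rotation": [0,0,0]}
    - {"translation": [-0.213,-0.12,0.02],"rotation": [0,0,0]}
    - {"translation": [-0.213,-0.12,0.02],"rotation": [0,0,0]}
    - {"translation": [-0.213,-0.12,0.02],"rotation": [0,0,0]}
    - {"translation": [-0.213,-0.12,0.02],"rotation": [0,0,0]}
    - {"translation": [-0.213,-0.12,0.0],"rotation": [0,0,0]}
    - {"translation": [-0.213,-0.12,-0.02],"rotation": [0,0,0]}
    - {"translation": [-0.213,-0.12,-0.03],"rotation": [0,0,0]}
  jaw: -1

```text
t: 6.97
eef_pos: [0.4656, -0.2171, 0.0102]
ee_rot: [-3.141, 0.001, -0.03]
force: [-0.2, -0.3, 0.4]
width: 0.0617
gripper_force: 0.0
```

```bash
python3 - <<'E'
from h import *
i=grab_frame('scene')
print(get_state()['eef_pos'],get_state()['force'])
cv2.imwrite('pics/crop5.png',cv2.resize(i[180:310,230:390],None,fx=5,fy=4.6,interpolation=cv2.INTER_CUBIC))
E
```

```text
[ 0.46531088 -0.21706608  0.00990216] [ 0.19672826  0.95726962 -0.48174009]
```

View pics/crop5.png

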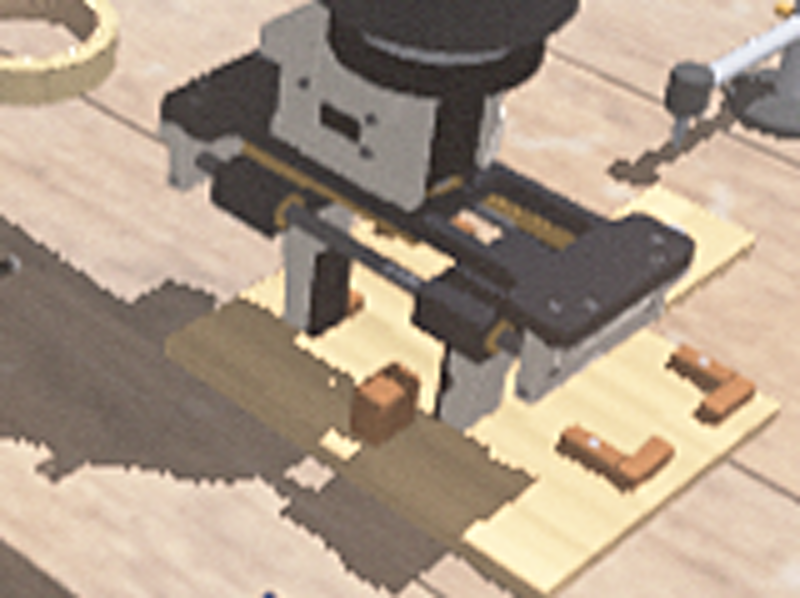

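Call:
apply_moves:
  steps:
    - {"translation": [0.006,0,-0.01],"rotation": [0,0,0]}
    - {"translation": [0.006,0,-0.02],"rotation": [0,0,0]}
    - {"translation": [0.006,0,-0.03],"rotation": [0,0,0]}
    - {"translation": [0.006,0,-0.04],"rotation": [0,0,0]}
    - {"translation": [0.006,0,-0.05],"rotation": [0,0,0]}
    - {"translation": [0.006,0,-0.06],"rotation": [0,0,0]}
    - {"translation": [0.006,0,-0.07],"rotation": [0,0,0]}
    - {"translation": [0.006,0,-0.08],"rotation": [0,0,0]}
    - {"translation": [0.006,0,-0.09],"rotation": [0,0,0]}
    - {"translation": [0.006,0,-0.09],"rotation": [0,0,0]}

```text
t: 7.85
eef_pos: [0.467, -0.2174, -0.0118]
ee_rot: [-3.142, 0.001, -0.03]
force: [1.1, -0.1, -1.0]
width: 0.0874
gripper_force: 0.0
```

```bash
python3 - <<'E'
from h import *
i=grab_frame('scene')
print(get_state()['eef_pos'],get_state()['force'])
cv2.imwrite('pics/crop6.png',cv2.resize(i[180:310,230:390],None,fx=5,fy=4.6,interpolation=cv2.INTER_CUBIC))
E
```

```text
[ 0.46710973 -0.21738809 -0.01151052] [ 0.42446493 -0.31502537  0.8742733 ]
```

View pics/crop6.png

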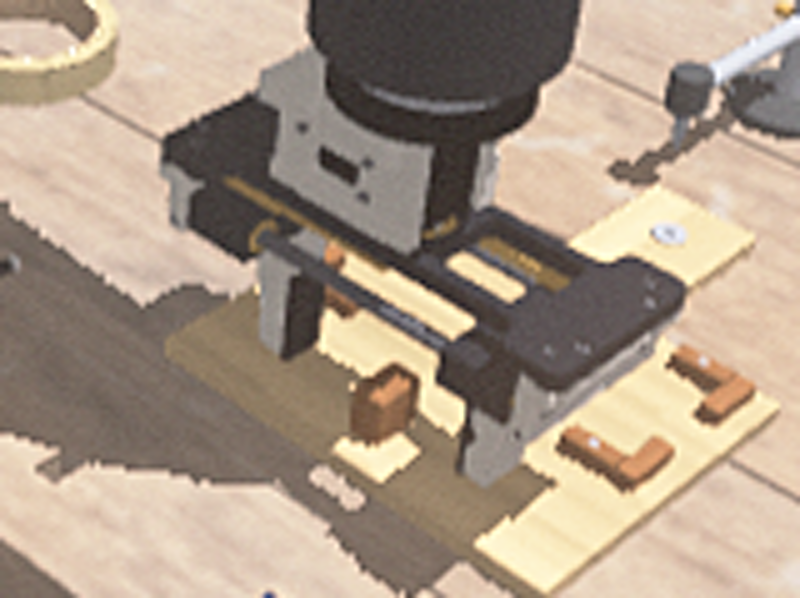

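Call:
apply_moves:
  steps:
    - {"translation": [0,0,0],"rotation": [0,0,0]}
    - {"translation": [0,0,0],"rotation": [0,0,0]}
    - {"translation": [0,0,0],"rotation": [0,0,0]}
    - {"translation": [0,0,0],"rotation": [0,0,0]}
    - {"translation": [0,0,0],"rotation": [0,0,0]}
    - {"translation": [0,0,0],"rotation": [0,0,0]}
    - {"translation": [0,0,0],"rotation": [0,0,0]}
    - {"translation": [0,0,0],"rotation": [0,0,0]}
    - {"translation": [0,0,0],"rotation": [0,0,0]}
    - {"translation": [0,0,0],"rotation": [0,0,0]}
  jaw: 1
  newtons: 20

```text
t: 8.73
eef_pos: [0.4674, -0.2174, -0.0112]
ee_rot: [-3.142, -0.0, -0.03]
force: [-0.6, 0.3, -0.1]
width: 0.0264
gripper_force: 0.0
```

Call:
apply_moves:
  steps:
    - {"translation": [0,0,0],"rotation": [0,0,0]}
    - {"translation": [0,0,0],"rotation": [0,0,0]}
    - {"translation": [0,0,0],"rotation": [0,0,0]}
    - {"translation": [0,0,0],"rotation": [0,0,0]}
    - {"translation": [0,0,0],"rotation": [0,0,0]}
    - {"translation": [0,0,0],"rotation": [0,0,0]}
    - {"translation": [0,0,0],"rotation": [0,0,0]}
    - {"translation": [0,0,0],"rotation": [0,0,0]}
    - {"translation": [0,0,0],"rotation": [0,0,0]}
    - {"translation": [0,0,0],"rotation": [0,0,0]}

```text
t: 9.57
eef_pos: [0.4673, -0.2174, -0.0112]
ee_rot: [-3.142, 0.0, -0.03]
force: [-0.7, 0.1, 0.7]
width: 0.0158
gripper_force: 20.0
```

Call:
apply_moves:
  steps:
    - {"translation": [0.03,0.015,0],"rotation": [0,0,0]}
    - {"translation": [0.06,0.03,0],"rotation": [0,0,0]}
    - {"translation": [0.09,0.05,0],"rotation": [0,0,0]}
    - {"translation": [0.12,0.07,0],"rotation": [0,0,0]}
    - {"translation": [0.15,0.085,0],"rotation": [0,0,0]}
    - {"translation": [0.18,0.1,0],"rotation": [0,0,0]}
    - {"translation": [0.2,0.115,0],"rotation": [0,0,0]}
    - {"translation": [0.218,0.122,0],"rotation": [0,0,0]}
    - {"translation": [0.218,0.122,0],"rotation": [0,0,0]}
    - {"translation": [0.218,0.122,0],"rotation": [0,0,0]}

```text
t: 10.4
eef_pos: [0.5207, -0.187, -0.0112]
ee_rot: [3.141, 0.002, -0.03]
force: [-4.1, -0.3, 5.4]
width: 0.0158
gripper_force: 20.0
```

```bash
python3 - <<'E'
from h import *
c=camera_model('top');s=camera_model('scene')
a=grab_frame('top');b=grab_frame('scene');cv2.imwrite('pics/t7.png',a);cv2.imwrite('pics/s7.png',b)
st=get_state();print(st['eef_pos'],st['ee_rot'],st['width'])
# tongue (yellowish wood) mask in top, near right edge: end edge & sides
hsv=cv2.cvtColor(a,cv2.COLOR_BGR2HSV)
m=cv2.inRange(hsv,(15,80,170),(30,200,255))[80:175,325:405]
for r in range(20,95,6):
    x=np.where(m[r])[0]; print(r+80, (x.min()+325,x.max()+325,len(x)) if len(x) else None)
o=cv2.imread('pics/top0.png');h0=cv2.cvtColor(o,cv2.COLOR_BGR2HSV)
print('tongue colour',h0[160,363],h0[200,365],'bench',h0[150,340],h0[125,365])
# scene tongue end corner region as text-free: print stud candidates (low saturation bright) 
print('stud hsv',h0[147,365], cv2.cvtColor(cv2.imread('pics/scene0.png'),cv2.COLOR_BGR2HSV)[230,363])
E
```

```text
[ 0.52071273 -0.18698715 -0.01121566] [ 3.14151142e+00  1.98008713e-03 -3.04696391e-02] 0.015947956730601863
100 None
106 None
112 None
118 (np.int64(342), np.int64(345), 2)
124 (np.int64(344), np.int64(349), 2)
130 (np.int64(352), np.int64(355), 4)
136 (np.int64(342), np.int64(342), 1)
142 (np.int64(342), np.int64(342), 1)
148 (np.int64(342), np.int64(342), 1)
154 (np.int64(325), np.int64(390), 23)
160 (np.int64(378), np.int64(390), 6)
166 None
172 None
tongue colour [ 20  81 209] [ 20  84 195] bench [ 15  69 166] [ 15  63 166]
stud hsv [109  12 169] [124  12 151]
```

```bash
python3 - <<'E'
from h import *
c=camera_model('top');s=camera_model('scene')
a=cv2.imread('pics/t7.png');b=cv2.imread('pics/s7.png');b0=cv2.imread('pics/scene0.png')
h=cv2.cvtColor(a,cv2.COLOR_BGR2HSV)
m=cv2.inRange(h,(17,72,185),(26,140,255))
for v in range(106,146,3):
    print(v,''.join('#' if k else '.' for k in m[v,335:385]))
E_=(.7515,-.193,.012)
print('expect tongue end',proj(c,E_),'stud',proj(c,(.721,-.1925,.012)),'scene stud',proj(s,(.721,-.1925,.012)),'tip exp',proj(s,(.722,-.192,.021)))
print('S channel/V scene now');hs=cv2.cvtColor(b,cv2.COLOR_BGR2HSV)
for v in range(200,224):print(v,' '.join('%3d'%k for k in hs[v,354:382,1]))
print('V')
for v in range(200,224):print(v,' '.join('%3d'%k for k in hs[v,354:382,2]))
E
```

```text
106 ..................................................
109 ..................................................
112 ..................................................
115 ..................................................
118 .......####...#####.......#.......................
121 .......###....###.................................
124 .......###....#...........##......................
127 .......###............######......................
130 .................###########......................
133 .......##....###############......................
136 .......#####################......................
139 .......#####################......................
142 .......#####################......................
145 .......######################.....................
expect tongue end (np.float64(351.1030676586504), np.float64(114.5040083429162)) stud (np.float64(351.4716023476975), np.float64(126.22372835520841)) scene stud (np.float64(364.8933858386541), np.float64(214.87304115520237)) tip exp (np.float64(365.59633985992843), np.float64(211.60211451187914))
S channel/V scene now
200  59  5
[... 4859 characters left out ...]
 226
218  81  84  87  88  90  85  87  81  77  75 111 196 241 253 255 249 246 248 245 246 246 247 249 251 252 237 176 180
219  88  84  87  77  90  89  88 114  87  91  79  75 107 191 246 255 250 247 246 247 248 248 252 250 231 165 168 186
220  81  85  88  90  88  85  91 130 130 109  83  84  82  73 148 244 252 247 247 249 250 255 239 221 162 177 190 194
221  87  88  89  86  83  81  85  88 131 101  85  87  85  82  86 209 255 247 249 251 252 236 172 167 184 211 214 211
222  87  83  87  88  86  89  85  78  79  81  92  90  85  85  88 239 255 252 254 241 228 166 186 185 214 226 220 219
223  87  88  89  84  86  93  94 117  94  91  87  92  82  77  95 255 255 254 238 191 173 190 226 220 232 229 225 221
```

Call:
apply_moves:
  steps:
    - {"translation": [0,0,0],"rotation": [0,0,0]}
    - {"translation": [0,0,0],"rotation": [0,0,0]}
    - {"translation": [0,0,0],"rotation": [0,0,0]}
    - {"translation": [0,0,0],"rotation": [0,0,0]}
    - {"translation": [0,0,0],"rotation": [0,0,0]}
    - {"translation": [0,0,0],"rotation": [0,0,0]}
    - {"translation": [0,0,0],"rotation": [0,0,0]}
    - {"translation": [0,0,0.05],"rotation": [0,0,0]}
    - {"translation": [0,0,0.13],"rotation": [0,0,0]}
    - {"translation": [0,0,0.22],"rotation": [0,0,0]}
  jaw: -1

```text
t: 11.33
eef_pos: [0.5208, -0.1868, 0.0434]
ee_rot: [-3.142, 0.003, -0.03]
force: [0.4, -0.1, 0.2]
width: 0.0768
gripper_force: 0.0
```

Call:
apply_moves:
  steps:
    - {"translation": [0,0,0.1],"rotation": [0,0,0]}
    - {"translation": [0,0,0.2],"rotation": [0,0,0]}
    - {"translation": [0,0,0.3],"rotation": [0,0,0]}
    - {"translation": [0,0,0.32],"rotation": [0,0,0]}
    - {"translation": [0,0,0.32],"rotation": [0,0,0]}
    - {"translation": [0,0,0.32],"rotation": [0,0,0]}
    - {"translation": [0,0,0.32],"rotation": [0,0,0]}
    - {"translation": [0,0,0.32],"rotation": [0,0,0]}
    - {"translation": [0,0,0.32],"rotation": [0,0,0]}
    - {"translation": [0,0,0.32],"rotation": [0,0,0]}

```text
t: 12.17
eef_pos: [0.5214, -0.1869, 0.1229]
ee_rot: [3.142, 0.002, -0.03]
force: [1.4, -0.2, -0.1]
width: 0.0878
gripper_force: 0.0
```

```bash
python3 - <<'E'
from h import *
c=camera_model('wrist');w=grab_frame('wrist');b=grab_frame('scene');cv2.imwrite('pics/w8.png',w);cv2.imwrite('pics/s8.png',b);np.save('w8.npy',c,allow_pickle=True)
print(get_state()['eef_pos'])
for n in('w2','w8'):
    c=np.load(n+'.npy',allow_pickle=True).item();w=cv2.imread(f'pics/{n}.png')
    m=cv2.inRange(cv2.cvtColor(w,cv2.COLOR_BGR2HSV),(5,130,50),(16,255,255));m[205:]=0
    k,l,st,ce=cv2.connectedComponentsWithStats(m)
    P=[]
    for i in range(1,k):
        if st[i,4]>60:
            p=ray(c,*ce[i],.020);print(n,st[i],ce[i].round(1),p.round(4))
s=camera_model('scene')
hs=cv2.cvtColor(b,cv2.COLOR_BGR2HSV)
m=((hs[...,1]<45)&(hs[...,2]>150)).astype(np.uint8)
m[:208]=0;m[222:]=0;m[:,:355]=0;m[:,378:]=0
k,l,st,ce=cv2.connectedComponentsWithStats(m)
for i in range(1,k):
    if st[i,4]>4:print('stud',st[i],ce[i],ray(s,*ce[i],.012).round(4))
E
```

```text
[ 0.52164827 -0.18687461  0.12324186]
w2 [325  19  47  38 897] [353.4  32.2] [ 0.5834 -0.2965  0.02  ]
w2 [141  20  46  37 779] [157.8  32.3] [ 0.5876 -0.1418  0.02  ]
w2 [147  97  44  33 618] [162.6 117.5] [ 0.5217 -0.1396  0.02  ]
w2 [321  96  44  34 668] [348.3 116.8] [ 0.5178 -0.2954  0.02  ]
w8 [136  24  45  36 767] [152.5  36. ] [ 0.6418 -0.1127  0.02  ]
w8 [317  25  45  37 835] [344.6  37.7] [ 0.636  -0.2672  0.02  ]
w8 [142  99  42  33 608] [156.9 119.9] [ 0.5756 -0.1098  0.02  ]
w8 [313 100  43  33 632] [339.6 120.6] [ 0.5705 -0.2657  0.02  ]
stud [363 213   6   5  18] [365.88888889 215.        ] [ 0.7223 -0.1944  0.012 ]
```

Call:
apply_moves:
  steps:
    - {"translation": [0,0.1,0.02],"rotation": [0,0,0.06]}
    - {"translation": [0,0.22,0.05],"rotation": [0,0,0.06]}
    - {"translation": [-0.01,0.35,0.05],"rotation": [0,0,0.06]}
    - {"translation": [-0.02,0.48,0.05],"rotation": [0,0,0.06]}
    - {"translation": [-0.03,0.61,0.05],"rotation": [0,0,0.06]}
    - {"translation": [-0.04,0.74,0.05],"rotation": [0,0,0.06]}
    - {"translation": [-0.05,0.87,0.05],"rotation": [0,0,0.06]}
    - {"translation": [-0.06,1,0.05],"rotation": [0,0,0.06]}
    - {"translation": [-0.06,1,0.05],"rotation": [0,0,0.06]}
    - {"translation": [-0.06,1,0.05],"rotation": [0,0,0.06]}

```text
t: 13.1
eef_pos: [0.5067, 0.0647, 0.1362]
ee_rot: [-3.142, -0.0, 0.005]
force: [-0.4, -0.2, 0.1]
width: 0.0876
gripper_force: 0.0
```

Call:
apply_moves:
  steps:
    - {"translation": [0,0.12,0],"rotation": [0,0,0]}
    - {"translation": [-0.01,0.25,0],"rotation": [0,0,0]}
    - {"translation": [-0.02,0.38,0],"rotation": [0,0,0]}
    - {"translation": [-0.03,0.51,0],"rotation": [0,0,0]}
    - {"translation": [-0.04,0.64,0],"rotation": [0,0,0]}
    - {"translation": [-0.05,0.77,0],"rotation": [0,0,0]}
    - {"translation": [-0.05,0.9,0],"rotation": [0,0,0]}
    - {"translation": [-0.05,1,0],"rotation": [0,0,0]}
    - {"translation": [-0.05,1,0],"rotation": [0,0,0]}
    - {"translation": [-0.05,1,0],"rotation": [0,0,0]}

```text
t: 13.93
eef_pos: [0.4944, 0.3133, 0.1356]
ee_rot: [3.141, 0.001, 0.002]
force: [-0.6, -0.5, 0.7]
width: 0.0875
gripper_force: 0.0
```

Call:
apply_moves:
  steps:
    - {"translation": [0,0.1,0],"rotation": [0,0,0]}
    - {"translation": [0,0.2,0],"rotation": [0,0,0]}
    - {"translation": [0,0.3,0],"rotation": [0,0,0]}
    - {"translation": [0,0.316,0],"rotation": [0,0,0]}
    - {"translation": [0,0.316,0],"rotation": [0,0,0]}
    - {"translation": [0,0.316,0],"rotation": [0,0,0]}
    - {"translation": [0,0.316,0],"rotation": [0,0,0]}
    - {"translation": [0,0.316,0],"rotation": [0,0,0]}
    - {"translation": [0,0.316,0],"rotation": [0,0,0]}
    - {"translation": [0,0.316,0],"rotation": [0,0,0]}

```text
t: 14.77
eef_pos: [0.4945, 0.3915, 0.1365]
ee_rot: [-3.141, -0.0, 0.001]
force: [0.1, -0.0, -0.3]
width: 0.0875
gripper_force: 0.0
```

```bash
python3 - <<'E'
from h import *
cs=camera_model('scene')
b=cv2.imread('pics/scene0.png');hs=cv2.cvtColor(b,cv2.COLOR_BGR2HSV)
c=np.load('w1.npy',allow_pickle=True).item();w=cv2.imread('pics/w1.png')
# strip: low saturation vs bench in wrist view w1
h=cv2.cvtColor(w,cv2.COLOR_BGR2HSV)
m=((h[...,1]<45)).astype(np.uint8)*255;m[210:]=0
m=cv2.morphologyEx(m,cv2.MORPH_CLOSE,np.ones((5,5)));m[:,:205]=0;m[:,285:]=0
k,l,st,ce=cv2.connectedComponentsWithStats(m);i=1+st[1:,4].argmax();print(st[i],ce[i])
for v in range(54,200,12):
    x=np.where(l[v]==i)[0];a,b_=ray(c,x.min(),v,.028),ray(c,x.max(),v,.028);print(v,x.min(),x.max(),a.round(4),b_.round(4),((a+b_)/2)[1].round(4))
E
```

```text
[ 205   51   80  159 9459] [244.23480283 135.52669415]
54 218 260 [0.5671 0.4157 0.028 ] [0.5657 0.3749 0.028 ] 0.3953
66 219 261 [0.556  0.4154 0.028 ] [0.5547 0.3742 0.028 ] 0.3948
78 218 263 [0.5449 0.417  0.028 ] [0.5434 0.3725 0.028 ] 0.3947
90 218 264 [0.5335 0.4176 0.028 ] [0.532  0.3718 0.028 ] 0.3947
102 219 266 [0.5219 0.4172 0.028 ] [0.5203 0.37   0.028 ] 0.3936
114 206 277 [0.5106 0.431  0.028 ] [0.5082 0.3591 0.028 ] 0.3951
126 205 284 [0.4986 0.4328 0.028 ] [0.4959 0.3521 0.028 ] 0.3924
138 205 284 [0.4865 0.4336 0.028 ] [0.4837 0.3521 0.028 ] 0.3929
150 205 284 [0.4741 0.4344 0.028 ] [0.4713 0.3522 0.028 ] 0.3933
162 205 284 [0.4614 0.4353 0.028 ] [0.4587 0.3523 0.028 ] 0.3938
174 221 268 [0.448  0.4191 0.028 ] [0.4464 0.3693 0.028 ] 0.3942
186 219 284 [0.435 0.422 0.028] [0.4327 0.3525 0.028 ] 0.3872
198 221 284 [0.4216 0.4205 0.028 ] [0.4193 0.3526 0.028 ] 0.3866
```

Call:
apply_moves:
  steps:
    - {"translation": [0,0.006,-0.12],"rotation": [0,0,0.01]}
    - {"translation": [0,0.006,-0.24],"rotation": [0,0,0.01]}
    - {"translation": [0,0.006,-0.36],"rotation": [0,0,0.01]}
    - {"translation": [0,0.006,-0.46],"rotation": [0,0,0.01]}
    - {"translation": [0,0.006,-0.52],"rotation": [0,0,0.01]}
    - {"translation": [0,0.006,-0.56],"rotation": [0,0,0.01]}
    - {"translation": [0,0.006,-0.59],"rotation": [0,0,0.01]}
    - {"translation": [0,0.006,-0.61],"rotation": [0,0,0.01]}
    - {"translation": [0,0.006,-0.61],"rotation": [0,0,0.01]}
    - {"translation": [0,0.006,-0.61],"rotation": [0,0,0.01]}

```text
t: 15.6
eef_pos: [0.4947, 0.394, -0.0155]
ee_rot: [-3.141, -0.001, 0.007]
force: [0.6, -0.2, 0.0]
width: 0.0876
gripper_force: 0.0
```

Call:
apply_moves:
  steps:
    - {"translation": [0,0,-0.004],"rotation": [0,0,0]}
    - {"translation": [0,0,-0.008],"rotation": [0,0,0]}
    - {"translation": [0,0,-0.012],"rotation": [0,0,0]}
    - {"translation": [0,0,-0.016],"rotation": [0,0,0]}
    - {"translation": [0,0,-0.02],"rotation": [0,0,0]}
    - {"translation": [0,0,-0.024],"rotation": [0,0,0]}
    - {"translation": [0,0,-0.028],"rotation": [0,0,0]}
    - {"translation": [0,0,-0.032],"rotation": [0,0,0]}
    - {"translation": [0,0,-0.032],"rotation": [0,0,0]}
    - {"translation": [0,0,-0.032],"rotation": [0,0,0]}

```text
t: 16.43
eef_pos: [0.4943, 0.3936, -0.0244]
ee_rot: [3.141, 0.0, 0.007]
force: [-0.1, -0.0, -0.0]
width: 0.0875
gripper_force: 0.0
```

Free of contact; close on the strip.

Call:
apply_moves:
  steps:
    - {"translation": [0,0,0],"rotation": [0,0,0]}
    - {"translation": [0,0,0],"rotation": [0,0,0]}
    - {"translation": [0,0,0],"rotation": [0,0,0]}
    - {"translation": [0,0,0],"rotation": [0,0,0]}
    - {"translation": [0,0,0],"rotation": [0,0,0]}
    - {"translation": [0,0,0],"rotation": [0,0,0]}
    - {"translation": [0,0,0],"rotation": [0,0,0]}
    - {"translation": [0,0,0],"rotation": [0,0,0]}
    - {"translation": [0,0,0],"rotation": [0,0,0]}
    - {"translation": [0,0,0],"rotation": [0,0,0]}
  jaw: 1
  newtons: 15

```text
t: 17.27
eef_pos: [0.4943, 0.3936, -0.0242]
ee_rot: [3.142, 0.0, 0.007]
force: [-0.3, -0.2, 0.1]
width: 0.0481
gripper_force: 15.0
```

```bash
python3 - <<'E'
from h import *
s=get_state();print(s['eef_pos'],s['ee_rot'],s['width'],s['gripper_force'],s['force'])
c=camera_model('wrist');cv2.imwrite('pics/w9.png',grab_frame('wrist'));np.save('w9.npy',c,allow_pickle=True)
E
```

```text
[ 0.49431572  0.39359119 -0.02423085] [3.14155500e+00 2.92397882e-05 6.77100081e-03] 0.048112175876630296 14.983815571758896 [-0.29499331 -0.24209582  0.12502128]
```

Call:
apply_moves:
  steps:
    - {"translation": [0,0,0.02],"rotation": [0,0,0]}
    - {"translation": [0,0,0.06],"rotation": [0,0,0]}
    - {"translation": [0,0,0.12],"rotation": [0,0,0]}
    - {"translation": [0,0,0.2],"rotation": [0,0,0]}
    - {"translation": [0,0,0.28],"rotation": [0,0,0]}
    - {"translation": [0,0,0.36],"rotation": [0,0,0]}
    - {"translation": [0,0,0.44],"rotation": [0,0,0]}
    - {"translation": [0,0,0.5],"rotation": [0,0,0]}
    - {"translation": [0,0,0.54],"rotation": [0,0,0]}
    - {"translation": [0,0,0.54],"rotation": [0,0,0]}
  newtons: 20

```text
t: 18.15
eef_pos: [0.4954, 0.3947, 0.114]
ee_rot: [-3.138, -0.003, 0.007]
force: [0.7, 1.2, -1.3]
width: 0.0486
gripper_force: 20.0
```

Call:
apply_moves:
  steps:
    - {"translation": [0.01,-0.04,0],"rotation": [0,0,-0.05]}
    - {"translation": [0.02,-0.12,0],"rotation": [0,0,-0.15]}
    - {"translation": [0.04,-0.21,0],"rotation": [0,0,-0.27]}
    - {"translation": [0.06,-0.3,0],"rotation": [0,0,-0.39]}
    - {"translation": [0.08,-0.39,0],"rotation": [0,0,-0.51]}
    - {"translation": [0.1,-0.48,0],"rotation": [0,0,-0.63]}
    - {"translation": [0.12,-0.57,0],"rotation": [0,0,-0.75]}
    - {"translation": [0.13,-0.66,0],"rotation": [0,0,-0.87]}
    - {"translation": [0.14,-0.74,0],"rotation": [0,0,-0.96]}
    - {"translation": [0.15,-0.78,0],"rotation": [0,0,-1]}

```text
t: 18.98
eef_pos: [0.5307, 0.1956, 0.1095]
ee_rot: [3.139, 0.001, -0.522]
force: [-0.0, -0.3, -1.1]
width: 0.0484
gripper_force: 20.0
```

Call:
apply_moves:
  steps:
    - {"translation": [0.01,-0.06,0],"rotation": [0,0,-0.08]}
    - {"translation": [0.02,-0.14,0],"rotation": [0,0,-0.18]}
    - {"translation": [0.04,-0.22,0],"rotation": [0,0,-0.29]}
    - {"translation": [0.06,-0.31,0],"rotation": [0,0,-0.4]}
    - {"translation": [0.08,-0.4,0],"rotation": [0,0,-0.51]}
    - {"translation": [0.1,-0.49,0],"rotation": [0,0,-0.63]}
    - {"translation": [0.12,-0.58,0],"rotation": [0,0,-0.75]}
    - {"translation": [0.13,-0.66,0],"rotation": [0,0,-0.87]}
    - {"translation": [0.14,-0.74,0],"rotation": [0,0,-0.96]}
    - {"translation": [0.15,-0.78,0],"rotation": [0,0,-1]}

```text
t: 19.82
eef_pos: [0.5689, 0.0015, 0.1101]
ee_rot: [3.14, 0.0, -1.045]
force: [0.0, 0.4, -1.3]
width: 0.0481
gripper_force: 20.0
```

Call:
apply_moves:
  steps:
    - {"translation": [0.01,-0.06,0],"rotation": [0,0,-0.08]}
    - {"translation": [0.02,-0.14,0],"rotation": [0,0,-0.18]}
    - {"translation": [0.04,-0.22,0],"rotation": [0,0,-0.29]}
    - {"translation": [0.06,-0.31,0],"rotation": [0,0,-0.4]}
    - {"translation": [0.08,-0.4,0],"rotation": [0,0,-0.51]}
    - {"translation": [0.1,-0.49,0],"rotation": [0,0,-0.63]}
    - {"translation": [0.12,-0.58,0],"rotation": [0,0,-0.75]}
    - {"translation": [0.13,-0.66,0],"rotation": [0,0,-0.87]}
    - {"translation": [0.14,-0.74,0],"rotation": [0,0,-0.96]}
    - {"translation": [0.145,-0.776,0],"rotation": [0,0,-1]}

```text
t: 20.65
eef_pos: [0.6055, -0.1923, 0.1099]
ee_rot: [3.14, -0.0, -1.568]
force: [0.6, 0.6, -2.0]
width: 0.0482
gripper_force: 20.0
```

```bash
python3 - <<'E'
from h import *
s=get_state();print(s['eef_pos'],s['ee_rot'],s['width'],s['gripper_force'],s['q'])
a=grab_frame('scene');w=grab_frame('wrist');t=grab_frame('top');cv2.imwrite('pics/s10.png',a);cv2.imwrite('pics/w10.png',w);cv2.imwrite('pics/t10.png',t)
np.save('w10.npy',camera_model('wrist'),allow_pickle=True)
E
```

```text
[ 0.60549049 -0.19231569  0.1099478 ] [ 3.14048225e+00 -1.51504473e-04 -1.56792616e+00] 0.04823966280905049 19.981276604812592 [-7.44806638e-04  3.52969770e-01 -1.85017868e-01  1.80979501e-04
 -1.03391854e+00  3.52223520e-03]
```

```bash
python3 - <<'E'
from h import *
a=cv2.imread('pics/w9.png');b=cv2.imread('pics/w10.png')
h=cv2.cvtColor(b,cv2.COLOR_BGR2HSV);h9=cv2.cvtColor(a,cv2.COLOR_BGR2HSV)
d=cv2.absdiff(a,b).max(2)
for v in range(4,240,8):
    print(v,''.join('#' if k<40 else '.' for k in h[v,150:350:3,1]),''.join('#' if k<45 else '.' for k in h9[v,150:350:3,1]))
c=np.load('w10.npy',allow_pickle=True).item();c9=np.load('w9.npy',allow_pickle=True).item()
s=get_state();print(s['eef_pos'])
for y in(.0755,-.0755,0):print(proj(c,s['eef_pos']+[0,-y,.052]),proj(c9,np.array([.4943,.3936,-.0242])+[y,0,.052]))
E
```

```text
4 ................................................................... .................##################################################
12 ................................................................... ..............................#.......###...#######################
20 ................................................................... ..........................................#########################
28 ................................................................... ...........................................................########
36 ................................................................... ................................................................##.
44 ................................................................... ...................................................................
52 ................................................................... ...................................................................
60 ................................................................... .........................................................
[... 2810 characters left out ...]
 ....##########.##.#.##########################################..... ###################################################################
236 ...##########..#################################################... ###################################################################
[ 0.6053342  -0.19072699  0.11008958]
(np.float64(248.86802523701945), np.float64(78.14993644166597)) (np.float64(251.5701753379215), np.float64(80.69046612284698))
(np.float64(246.6211232410449), np.float64(389.23164147503303)) (np.float64(248.57636989676993), np.float64(391.09067686135234))
(np.float64(247.60662036656703), np.float64(252.79038740069387)) (np.float64(249.89066224120648), np.float64(254.82376549913795))
```

```bash
cat > m.py <<'E'
from h import *
def strip(n,e):
    c=np.load(n+'.npy',allow_pickle=True).item();h=cv2.cvtColor(cv2.imread(f'pics/{n}.png'),cv2.COLOR_BGR2HSV)
    z=e+.052;m=h[...,1]<45
    cnt=m[:,205:290].sum(1);r=[v for v in range(60,110) if cnt[v]>40][0]
    L=[];Q=[]
    for v in range(r+8,190,4):
        x=np.where(m[v,185:315])[0]+185
        a,b=ray(c,x.min()-.5,v,z),ray(c,x.max()+.5,v,z);L.append(a);Q.append(b)
    L=np.array(L);Q=np.array(Q);M=(L+Q)/2
    end=ray(c,248,r-.5,z)
    i=0 if np.ptp(M[:,0])>np.ptp(M[:,1]) else 1
    p=np.polyfit(M[:,i],M[:,1-i],1)
    print(n,'endrow',r,'end',end.round(4),'widths',np.linalg.norm(L-Q,axis=1)[[0,-1]].round(4),'slope',p[0].round(4),'line at end',np.polyval(p,end[i]).round(4),'mid',M[0].round(4),M[-1].round(4))
    return c
E
python3 - <<'E'
from m import *
strip('w9',-.0242);strip('w10',.1099)
E
```

```text
w9 endrow 84 end [0.5687 0.395  0.0278] widths [0.0422 0.0475] slope 0.0198 line at end 0.3953 mid [0.5655 0.395  0.0278] [0.5256 0.394  0.0278]
w10 endrow 84 end [ 0.6057 -0.2642  0.1619] widths [0.0415 0.045 ] slope -0.0089 line at end 0.6057 mid [ 0.6056 -0.2609  0.1619] [ 0.6051 -0.221   0.1619]
```

```bash
python3 - <<'E'
from m import *
a=cv2.imread('pics/w9.png',0);b=cv2.imread('pics/w10.png',0)
for y,x in((95,212),(125,212),(155,212),(95,255),(125,255),(160,255),(180,235)):
    t=a[y:y+30,x:x+30];r=cv2.matchTemplate(b[y-15:y+45,x-15:x+45],t,cv2.TM_CCOEFF_NORMED);_,v,_,l=cv2.minMaxLoc(r);print(y,x,round(v,2),l[0]-15,l[1]-15)
E
```

```text
95 212 1.0 0 0
125 212 1.0 0 0
155 212 1.0 0 0
95 255 1.0 0 0
125 255 1.0 0 0
160 255 0.97 0 0
180 235 0.78 0 0
```

Call:
apply_moves:
  steps:
    - {"translation": [0,0,0],"rotation": [0,0,-0.03]}
    - {"translation": [0,0,-0.01],"rotation": [0,0,-0.06]}
    - {"translation": [0,0,-0.03],"rotation": [0,0,-0.09]}
    - {"translation": [0,0,-0.06],"rotation": [0,0,-0.09]}
    - {"translation": [0,0,-0.1],"rotation": [0,0,-0.09]}
    - {"translation": [0,0,-0.14],"rotation": [0,0,-0.09]}
    - {"translation": [0,0,-0.17],"rotation": [0,0,-0.09]}
    - {"translation": [0,0,-0.19],"rotation": [0,0,-0.09]}
    - {"translation": [0,0,-0.2],"rotation": [0,0,-0.09]}
    - {"translation": [0,0,-0.2],"rotation": [0,0,-0.09]}

```text
t: 21.63
eef_pos: [0.6052, -0.1904, 0.0598]
ee_rot: [3.14, -0.0, -1.611]
force: [-0.4, -0.3, -1.3]
width: 0.0483
gripper_force: 20.0
```

```bash
python3 - <<'E'
from m import *
s=get_state();print(s['eef_pos'],s['ee_rot'],s['width'])
c=camera_model('wrist');w=grab_frame('wrist');cv2.imwrite('pics/w11.png',w);np.save('w11.npy',c,allow_pickle=True)
cv2.imwrite('pics/s11.png',grab_frame('scene'))
strip('w11',s['eef_pos'][2])
m=cv2.inRange(cv2.cvtColor(w,cv2.COLOR_BGR2HSV),(5,130,50),(16,255,255))
k,l,st,ce=cv2.connectedComponentsWithStats(m)
for i in range(1,k):
    if st[i,4]>60:print(st[i],ce[i].round(1),ray(c,*ce[i],.02).round(4))
E
```

```text
[ 0.60517662 -0.19038523  0.05982226] [ 3.14024517e+00 -2.75168258e-05 -1.61116671e+00] 0.0482857924207268
w11 endrow 84 end [ 0.6021 -0.2638  0.1118] widths [0.0418 0.0449] slope 0.0227 line at end 0.6024 mid [ 0.6024 -0.2606  0.1118] [ 0.6036 -0.2207  0.1118]
[270  65  42  56 935] [295.4  81.1] [ 0.5707 -0.2684  0.02  ]
[ 181   66   42   55 1020] [196.4  83.7] [ 0.6356 -0.2693  0.02  ]
[356 194  38  19 519] [376.7 202.3] [ 0.5129 -0.1832  0.02  ]
```

Call:
apply_moves:
  steps:
    - {"translation": [0,0,-0.02],"rotation": [0,0,0]}
    - {"translation": [0.001,-0.002,-0.06],"rotation": [0,0,0]}
    - {"translation": [0.002,-0.003,-0.1],"rotation": [0,0,0]}
    - {"translation": [0.002,-0.003,-0.14],"rotation": [0,0,0]}
    - {"translation": [0.002,-0.003,-0.18],"rotation": [0,0,0]}
    - {"translation": [0.002,-0.003,-0.22],"rotation": [0,0,0]}
    - {"translation": [0.002,-0.003,-0.245],"rotation": [0,0,0]}
    - {"translation": [0.002,-0.003,-0.26],"rotation": [0,0,0]}
    - {"translation": [0.002,-0.003,-0.264],"rotation": [0,0,0]}
    - {"translation": [0.002,-0.003,-0.264],"rotation": [0,0,0]}

```text
t: 22.57
eef_pos: [0.606, -0.1912, -0.0055]
ee_rot: [3.141, -0.0, -1.611]
force: [-0.1, 0.5, -1.0]
width: 0.0481
gripper_force: 20.0
```

```bash
python3 - <<'E'
from m import *
s=get_state();print(s['eef_pos'],s['ee_rot'],s['width'],s['force'])
c=camera_model('wrist');w=grab_frame('wrist');cv2.imwrite('pics/w12.png',w);np.save('w12.npy',c,allow_pickle=True)
b=grab_frame('scene');cv2.imwrite('pics/s12.png',b)
strip('w12',s['eef_pos'][2])
m=cv2.inRange(cv2.cvtColor(w,cv2.COLOR_BGR2HSV),(5,130,50),(16,255,255))
k,l,st,ce=cv2.connectedComponentsWithStats(m)
for i in range(1,k):
    if st[i,4]>60:
        x,y,ww,hh=st[i][:4];print(st[i],ray(c,x,y,.022).round(4),ray(c,x+ww,y,.022).round(4))
cs=camera_model('scene');hs=cv2.cvtColor(b,cv2.COLOR_BGR2HSV)
print(hs[211:219,360:372,1])
a=cv2.imread('pics/s8.png')
for y,x in((270,340),(205,345)):
    t=a[y:y+30,x:x+35];r=cv2.matchTemplate(b[y-8:y+38,x-8:x+43],t,cv2.TM_CCOEFF_NORMED);_,v,_,q=cv2.minMaxLoc(r);print('frame shift px',round(v,2),q[0]-8,q[1]-8)
E
```

```text
[ 0.60604526 -0.19115207 -0.0055022 ] [ 3.14120301e+00 -7.39815114e-05 -1.61110826e+00] 0.048050450687819476 [-0.08779316  0.48599278 -0.97377969]
w12 endrow 84 end [ 0.6029 -0.2646  0.0465] widths [0.0414 0.0449] slope 0.0334 line at end 0.603 mid [ 0.6031 -0.2613  0.0465] [ 0.6044 -0.2215  0.0465]
[ 156   53   59   77 2117] [ 0.6445 -0.2808  0.022 ] [ 0.6175 -0.2797  0.022 ]
[ 280   52   60   78 2243] [ 0.5877 -0.2789  0.022 ] [ 0.5602 -0.2778  0.022 ]
[[79 72 78 81 46 18 88 89 57 67 71 72]
 [77 79 79 79 71 65 54 71 73 73 70 70]
 [78 78 74 52 61 19 21 49 69 73 74 71]
 [82 79 43 28 27 23 23  8 19 70 70 74]
 [79 78 26 27 20 18 19 15 21 54 75 71]
 [88 87 83 25 23 24 23 25  3 66 73 71]
 [62 70 76 80 66 47 32 47 50 73 73 68]
 [70 72 70 75 73 79 76 72 75 72 69 62]]
frame shift px 0.99 0 0
frame shift px 0.4 0 0
```

```bash
python3 -c "
from station import *
print(job_done())"
```

```text
the job is handed in; nothing more can be done
None
```

I handed the job in with the stud about 2 mm from under the needle and the strip held level, centred and lined up about 17 mm above the corner blocks (all measured from the camera images); the hand-in reported no pass or fail.

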